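# Set the bench transformer to the red line and start the test

## Robot

A 6-joint arm with a two-finger parallel gripper is mounted at the origin on the work surface. World frame = base frame: x ahead of the robot, y to its left, z up, the work surface at z = 0. Lengths are in m, angles in rad, forces in N, time in s.
With the tool pointing down it reaches from about 0.35 to 0.975 m from the base axis. Payload 4.9 kg.
Tool frame: the origin (TCP) lies on the centre line of the jaws, within the pads' length; the fingertips stand 8 mm ahead of it and the grasp point (between the pads) lies 11 mm behind it; z points along the fingers, y is the direction in which the jaws open and shut (so a half turn about z gives the same grasp; the last joint's range is limited). The gripper opens to 85 mm and grips with 20 to 120 N. Pads are 22 mm wide; open, the fingers measure 114 mm over their backs; the gripper's body (76 mm by 85 mm) begins 54 mm behind the grasp point. The pads swing forward as they close: fully open they stand 13 mm farther back than shut.
Start: joints at [-1.447, 0.053, 1.613, -0, 1.476, -0.119], TCP at [0.15, -0.607, 0.207] pointing down, gripper open.
Joint ranges: [-3.01, 3.01], [-1.01, 2.22], [0.06, 2.58], [-1.02, 4.17], [0.09, 2.62], [-3.14, 3.14]. Speed limits (rad/s): [2.57, 2.57, 3.14, 3.14, 3.14, 3.14].

## Interface

Orientations are given as a rotation vector (axis times angle).
In Python, from station import get_obs, get_image, calibration, finish_job gives the robot as it stands. The module is installed in compiled form; this text tells all that it offers.
- The arm moves only by the shell command python3 -m jog 'ROWS' [FORCE]. ROWS is JSON, a list of rows, each a list of 7 numbers: the shift along the tool's x, y, z in cm, then the turn, a rotation vector about the tool's x, y, z in rad, then the closure in counts, from 0 (fully open) to 255 (shut). In form: [[dx, dy, dz, ax, ay, az, jaw], ...]. A call has 1 to 8 rows; each row is the pose to reach, as a shift and turn from the pose measured when the call began, along the tool's axes at that moment; what a row does not reach only later rows make up. A row lasts 1/12 s, in which the tool goes at most 41.7 mm and 7.16 degrees, less where a joint would pass 70% of its speed; a pose out of reach is approached as far as the arm can. A call with a gripper value outside its range is refused whole. The fingers move at their own pace and stop on an object; FORCE is the grip in N (left out, the last holds). Time passes only in rows, so rows that repeat a pose let the fingers close. It gives the time, the measured TCP pose, the force and the opening at its end, in the units of the state.
- get_obs(): the state, without advancing time (a new reading comes with each control period).
- get_image(name): name is "scene" or "top"; returns the picture (384x512x3 uint8, red, green, blue); there is no depth.
- calibration(name): a dict with "vfov" (degrees; the focal length in pixels is half the picture's height over the tangent of half this angle, whatever the lens; pixels are square), "cx", "cy" (the principal point, pixels), "R" (3x3) and "t" (3): a world point X has camera coordinates R X + t. Camera axes: x right, y down, z forward; pixel columns grow to the right and rows downward; lengths in m; the calibration is good to about 2 mm. A picture is of the moment at which its call begins. calibration takes no time and is no camera call.
- finish_job(): hands the job in, once; it reports no verdict.
The state is a dict: "t": time; "q": joint angles; "dq": joint speeds; "effort": joint torques, N m; "tool_pos": TCP position; "tool_rot": TCP orientation; "contact_force": force on the tool from outside, world axes, zero at the start; "wrist_torque": the same for the moment, N m; "opening": finger opening in m.
Only numpy, scipy, OpenCV 4.12 (cv2) and the standard library are available. Lean on these libraries where they do the work, as an engineer would, in place of code of your own. Each camera call takes 0.05 s, during which the arm holds its last target. There are 200 camera calls.

## Task

Set the supply for the hot plate test: with a fingertip, gently push the arms of the transformer's black star wheel round, without gripping it, until the white index line on the wheel lines up with the red tape line on the scale. Then press the green start button fully down and let go. Do not press start before the wheel is set, do not press the red stop button, and leave the tray, the thermostat and the screwdriver where they are.

Things in the scene. Friction and masses are not known exactly. Their poses are not given: they have to be found in the camera images.
- transformer: Bench variable transformer, fixed: an upright grey drum 194 mm across, 120 mm high; origin at the centre of its underside, under the wheel's axis. A white scale plate on top (176 mm across) has black lines over 300 degrees; the scale's gap faces the body's -x, as does the black terminal board (24 to 70 mm high, reaching 113 mm from the axis).
- wheel_axis (a point): On the star wheel's upright axis, level with the scale plate, 120 mm above the bench. Heights above the plate: flat grey skirt, 124 mm across, 2 to 7 mm; hub, 54 mm across, up to 40 mm; five straight round-ended black arms, 72 degrees apart, 18 mm wide, reaching 55 mm from the axis, 8 to 34 mm. Gap between the ends of neighbouring arms 36 mm.
- wheel (a joint): Turn of the black plastic star wheel on the transformer's top, rad: 0 at the scale's start, 5.236 at its end, growing clockwise seen from above; stops at both ends. Turns stiffly (0.12 N m, about 3 N at an arm's end, more when pushed fast) and stays where it is left, without running on. Arms as told under wheel_axis.
- index (a point): Outer end of the white index line (4 mm wide) that runs along the top and end of one arm of the star wheel and over the skirt to its rim. The point is on the rim, 62 mm from the axis, 7 mm above the scale plate, and turns with the wheel; that arm lies on the line from the axis to it.
- red_line (a point): Red tape line stuck radially across the scale, 6 mm wide, from 63.5 to 85.5 mm from the wheel's axis. The point is on its direction, 62 mm from the axis, 7 mm above the scale plate: index comes to this point when lined up. At the start it is 0.6 to 4.6 rad clockwise of the index, seen from above.
- station: Push-button station, fixed to the bench: a grey box with yellow top plate, 76 mm (its x) by 136 mm (its y), 51 mm high, origin at the centre of its underside. Carries the green start button on its +y half and the red stop button on its -y half, both facing up, 58 mm between their centres.
- start_top (a point): Centre of the top face of the green start button, 28 mm across.
- start (a joint): Travel of the start button, m: 0 out, 0.006 fully down; a spring pushes it out again, 5 N at full travel.
- stop_top (a point): Centre of the top face of the red stop button, 28 mm across.
- stop (a joint): Travel of the stop button, m: 0 out, 0.006 fully down; 5 N spring.
- tray: Loose grey metal tray, 180 mm (x) by 110 mm (y), 38 mm high, with white porcelain terminal blocks in it; origin at the centre of its underside. Stands on the other side of the transformer from the station.
- thermostat: Loose black thermostat, 38 x 44 mm, 26 mm high, with a steel shaft up to 51 mm; origin at the centre of its underside.
- screwdriver: Loose white electric screwdriver lying along its own x, 36 mm thick, from 85 mm behind to 125 mm ahead of its origin, which lies at bench level.
Mind the look-alikes: they are no part of the job. Of the things that look like the station, take the one that is farthest to the robot's left at the start.

How it is judged:
On the way, in this order (a step that is already met when the one before it is completed fails the run):
1. the white index line on the wheel is lined up with the red tape line (within 4 mm at the rim) and stands still (horizontal distance between index and red_line below 0.004 m and velocity of joint wheel between -0.03 and 0.03 rad/s), for 0.5 s.
2. the green start button is pressed down (value of joint start above 0.0045 m), for 0.05 s.
At the end, for the whole second after the job is handed in: The wheel's index is within 4 mm of the red line at the rim of the skirt, the start button has been pressed (4.5 mm or more) and is out again, the stop button is out, and the tray, thermostat and screwdriver are within 30 mm of where they were (horizontal distance between index and red_line below 0.004 m and value of joint each of start, stop below 0.0015 m and distance of each of tray, thermostat, screwdriver from where it was at the start of the episode below 0.03 m); the robot touches nothing.
It fails at once if start is pressed while the index is off the red line (value of joint start above 0.003 m and horizontal distance between index and red_line above 0.004 m).
It fails at once if the red stop button is pressed (value of joint stop above 0.003 m).
It fails at once if the wheel is gripped or forced (over 30 N between fingers and wheel) (contact force between the fingers and wheel above 30 N).
It fails at once if the tray, the thermostat or the screwdriver is shifted or lifted by more than 30 mm (distance of any of tray, thermostat, screwdriver from where it was at the start of the episode above 0.03 m).
It also fails if it takes over 61 s, if anything falls off the work surface, if the arm or the gripper's body presses on something with over 40 N, if the wrist force passes 120 N, or if a joint passes its speed limit or range.

## Working session

There is one attempt and no reset: what is moved stays moved. The work goes in short steps, Python scripts to look and compute and a shell command to move; the robot and the scene stay as the last step left them, time stands still between calls to the robot, and variables do not carry over. Pictures are saved under pics/ and viewed, about 8 in all and at most 12, crops included, and the job is handed in when it is done.

```bash
mkdir -p pics
cat > h.py <<'E'
import numpy as np, cv2
from station import get_obs,get_image,calibration
def K(n):
    c=calibration(n); f=192/np.tan(np.radians(c['vfov'])/2); return c,f,np.array(c['R']),np.array(c['t'])
def ray(n,u,v,z):
    c,f,R,t=K(n); d=R.T@np.array([(u-c['cx'])/f,(v-c['cy'])/f,1]); o=-R.T@t
    return o+d*(z-o[2])/d[2]
def proj(n,X):
    c,f,R,t=K(n); p=R@np.array(X)+t; return p[0]/p[2]*f+c['cx'],p[1]/p[2]*f+c['cy']
def snap(n,name):
    im=cv2.cvtColor(get_image(n),cv2.COLOR_RGB2BGR); cv2.imwrite(f'pics/{name}.png',im); return im
E
python3 - <<'E'
from h import *
a=snap('scene','s0');b=snap('top','t0')
for n in('scene','top'):
    c=calibration(n);print(n,c, -np.array(c['R']).T@np.array(c['t']))
o=get_obs();print(o)
E
```

```text
scene {'vfov': 44.90159664289336, 'cx': 252.5300540912456, 'cy': 189.60818698313443, 'R': array([[ 0.75978637,  0.64991173, -0.01842354],
       [ 0.43191654, -0.5257115 , -0.73285437],
       [-0.48597611,  0.54885532, -0.68013605]]), 't': array([-0.42787008, -0.19194989,  1.40161876])} [ 1.08914942 -0.5921184   0.80473725]
top {'vfov': 53.78646422470171, 'cx': 256.1948386098718, 'cy': 192.15587068158314, 'R': array([[ 1.50865433e-02, -9.99884371e-01,  1.90834803e-03],
       [-9.96893285e-01, -1.51889179e-02, -7.72856748e-02],
       [ 7.73057240e-02, -7.36445661e-04, -9.97007163e-01]]), 't': array([-0.02107866,  0.5977848 ,  0.96127406])} [ 0.52193367 -0.01128859  1.00463755]
{'t': 0.1, 'q': array([-1.44696995e+00,  5.33074410e-02,  1.61415390e+00,  2.36813556e-05,
        1.47604102e+00, -1.18985225e-01]), 'dq': array([-1.32755579e-03, -8.30578946e-04, -1.98302090e-03, -2.91046029e-04,
       -3.35533316e-05, -1.69738706e-04]), 'effort': array([ 1.37219122e-04, -3.94906676e+01, -3.71362710e+01, -1.06962116e-04,
        3.93992013e-03, -6.25067955e-06]), 'tool_pos': array([ 0.15020981, -0.6060435 ,  0.2058774 ]), 'tool_rot': array([-3.11657327e+00, -3.80236496e-01, -2.97490381e-05]), 'contact_force': array([-0.81707938,  0.64175816, -0.39749826]), 'wrist_torque': array([-0.01167765,  0.01512056, -0.01736636]), 'opening': 0.08513099219141948}
```

View pics/s0.png

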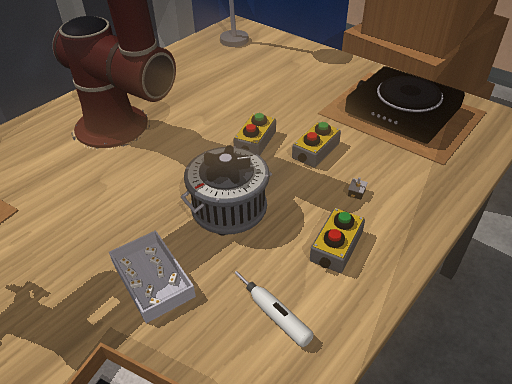

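View pics/t0.png

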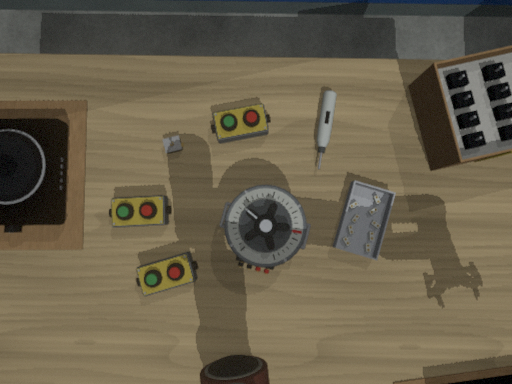

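Top view: the transformer is at (265,226), with a white index line near (249,211) and red tape near (297,231). There are three look-alike stations: A at (139,211), B at (166,274) and C at (240,122). A has the smallest column, so it is farthest to the left (+y). I'll measure these and check with one crop.

Run:
```python
from h import *
im=cv2.imread('pics/t0.png'); hsv=cv2.cvtColor(im,cv2.COLOR_BGR2HSV)
def blobs(m,z,name,amin=8):
    n,l,s,c=cv2.connectedComponentsWithStats(m.astype(np.uint8))
    for i in range(1,n):
        if s[i,4]>=amin: print(name,c[i].round(1),s[i,4],ray('top',*c[i],z).round(4))
H,S,V=cv2.split(hsv)
red=((H<8)|(H>172))&(S>130)&(V>70); red[330:]=0
blobs(red,.12,'red',4)
blobs((H>45)&(H<85)&(S>100)&(V>50),.06,'green')
blobs((H>20)&(H<32)&(S>150)&(V>100),.051,'yellow',100)
# hub disc/white scale plate outline -> axis
w=((S<40)&(V>120)).astype(np.uint8); w[:170]=0;w[280:]=0;w[:,:210]=0;w[:,315:]=0
cs,_=cv2.findContours(w,cv2.RETR_EXTERNAL,cv2.CHAIN_APPROX_NONE)
c=max(cs,key=cv2.contourArea);print('plate',cv2.minEnclosingCircle(c),cv2.fitEllipse(c)); e=cv2.fitEllipse(c)[0];print(ray('top',*e,.12))
w2=w.copy()
blobs(w2,.127,'white',10)
x=cv2.resize(im[180:275,215:315],None,fx=6,fy=6,interpolation=cv2.INTER_CUBIC)
y=cv2.resize(im[185:300,100:205],None,fx=4,fy=4,interpolation=cv2.INTER_CUBIC)
y=cv2.copyMakeBorder(y,0,max(0,x.shape[0]-y.shape[0]),0,0,cv2.BORDER_CONSTANT)
cv2.imwrite('pics/c0.png',np.hstack([x,y[:x.shape[0],:200*1]]))
```

```text
red [251.  116.5] 104 [0.771  0.0031 0.12  ]
red [146.1 210.1] 103 [0.5447 0.2444 0.12  ]
red [296.4 231.1] 16 [ 0.5011 -0.1068  0.12  ]
red [174.1 272.2] 106 [0.4026 0.1745 0.12  ]
red [257.6 268.3] 14 [ 0.4144 -0.0179  0.12  ]
red [266.1 270.8] 15 [ 0.4089 -0.0375  0.12  ]
green [228.4 121. ] 92 [0.7752 0.0612 0.06  ]
green [122.9 211.3] 100 [0.5423 0.3194 0.06  ]
green [151.1 278.9] 104 [0.3775 0.243  0.06  ]
plate ((265.5792541503906, 221.05487060546875), 37.077117919921875) ((265.94012451171875, 216.9288330078125), (52.1075553894043, 66.6275634765625), 94.07496643066406)
[ 0.53293232 -0.03554091  0.12      ]
white [268.6 204.8] 899 [ 0.561  -0.0411  0.127 ]
white [252.  214.1] 18 [ 0.539 -0.003  0.127]
white [265.5 225.4] 115 [ 0.5133 -0.0347  0.127 ]
```

View pics/c0.png

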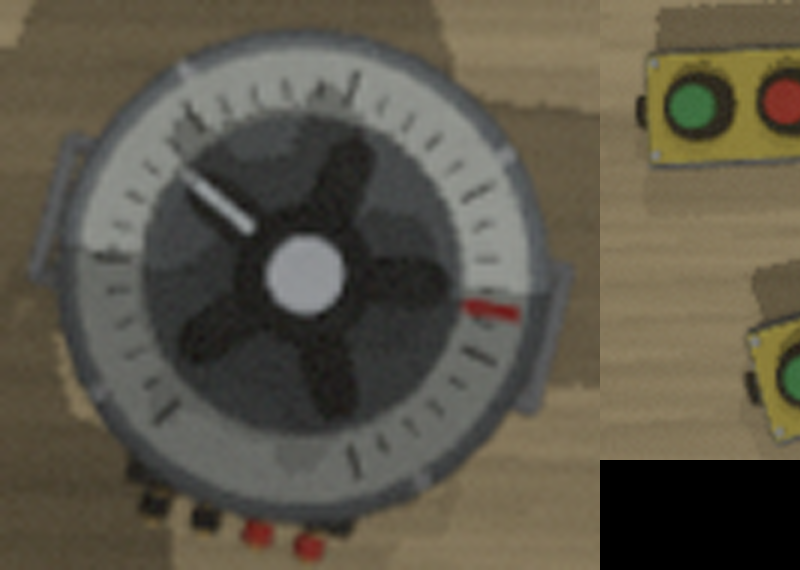

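The crop shows the five-arm wheel with its index at about 10:15 and the red tape at about 3:20. Station A's green button is at (123,211), and it is the leftmost. Next I'll work out the geometry using both views.

```bash
cat >> h.py <<'E'
def tri(p):  # {cam:(u,v)} -> point
    A=[];b=[]
    for n,(u,v) in p.items():
        c,f,R,t=K(n); x=(u-c['cx'])/f;y=(v-c['cy'])/f
        A+= [R[0]-x*R[2],R[1]-y*R[2]]; b+=[x*t[2]-t[0],y*t[2]-t[1]]
    s=np.linalg.lstsq(np.array(A),np.array(b),rcond=None); return s[0],s[1]
def ang(P,C): d=np.array(P)[:2]-np.array(C)[:2]; return np.degrees(np.arctan2(-d[1],d[0])),np.hypot(*d) # clockwise from +x
E
python3 - <<'E'
from h import *
s=cv2.imread('pics/s0.png');t=cv2.imread('pics/t0.png')
H,S,V=cv2.split(cv2.cvtColor(s,cv2.COLOR_BGR2HSV))
for nm,m in(('red',((H<8)|(H>172))&(S>130)&(V>70)),('green',(H>45)&(H<85)&(S>100)&(V>50))):
    n,l,st,c=cv2.connectedComponentsWithStats(m.astype(np.uint8))
    for i in range(1,n):
        if st[i,4]>=5 and c[i][1]>90 and c[i][0]>170: print(nm,c[i].round(1),st[i,4])
C=ray('top',265.5,225.4,.161);print('axis from hub',C, proj('scene',C))
print('red',ang(ray('top',296.4,231.1,.1205),C))
for u,v,z in((246.2,208.8,.127),(256.5,218.5,.154),(249,211.3,.154)): print('idx',ang(ray('top',u,v,z),C))
for z in(.062,.066):
  print('start',ray('top',122.9,211.3,z),'stop',ray('top',146.1,210.1,z), [proj('scene',ray('top',122.9,211.3,z))])
# drum outer edge circle at plate: project plate circle & skirt for check
o=s.copy();o=cv2.resize(o[120:250,150:330],None,fx=4,fy=4,interpolation=cv2.INTER_CUBIC)
cv2.imwrite('pics/c1.png',o)
E
```

```text
red [250.5 127.6] 67
red [311.5 136.1] 73
red [198.9 185.5] 23
red [334.1 234.9] 133
green [258.9 115.2] 36
green [322.9 124.4] 43
green [344.1 217.1] 119
axis from hub [ 0.51364045 -0.03368561  0.161     ] (np.float64(224.18268030928357), np.float64(157.67210215025312))
red (np.float64(99.71821700624025), np.float64(0.07413404133438505))
idx (np.float64(-49.910353017892845), np.float64(0.057936121769430735))
idx (np.float64(-53.327472358558055), np.float64(0.025173964970823096))
idx (np.float64(-50.333765317056354), np.float64(0.04841417351511563))
start [0.54224382 0.31864026 0.062     ] stop [0.54609675 0.26111335 0.062     ] [(np.float64(322.0246574154886), np.float64(127.19577333859716))]
start [0.54215764 0.31724023 0.066     ] stop [0.54599421 0.25995744 0.066     ] [(np.float64(321.82905271397374), np.float64(126.20747000930781))]
```

View pics/c1.png

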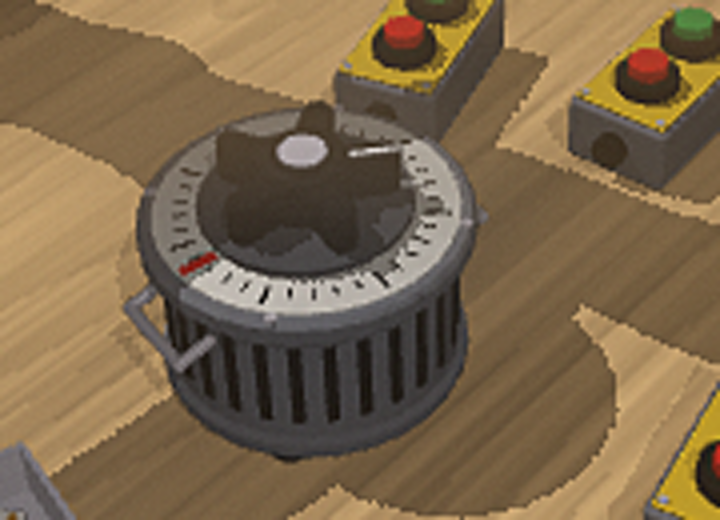

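The stop-to-start spacing measures 57.7 mm (58 expected) and the red line radius 74 mm (74.5 expected). The wheel axis is at (0.514,-0.034), the index at about -50.5° and the red line at about 99.5°, both clockwise from +x, so it needs about 150° clockwise. I'll move over with the jaws shut and the tool squared to world axes.

```bash
python3 -m jog '[[54.9,-46.9,-3.5,0,0,0.243,255],[54.9,-46.9,-3.5,0,0,0.243,255],[54.9,-46.9,-3.5,0,0,0.243,255],[54.9,-46.9,-3.5,0,0,0.243,255],[54.9,-46.9,-3.5,0,0,0.243,255],[54.9,-46.9,-3.5,0,0,0.243,255],[54.9,-46.9,-3.5,0,0,0.243,255],[54.9,-46.9,-3.5,0,0,0.243,255]]' 20
```

```text
t: 0.77
tool_pos: [0.3444, -0.3338, 0.2227]
tool_rot: [-3.139, 0.001, 0.001]
contact_force: [0.4, -1.0, 0.3]
opening: -0.0001
```

Now the axes are dx=+X, dy=-Y, dz=-Z. The target is (0.570,-0.019,0.235).

```bash
python3 -m jog '[[22.5,-31.5,-1,0,0,0,255],[22.5,-31.5,-1,0,0,0,255],[22.5,-31.5,-1,0,0,0,255],[22.5,-31.5,-1,0,0,0,255],[22.5,-31.5,-1,0,0,0,255],[22.5,-31.5,-1,0,0,0,255],[22.5,-31.5,-1,0,0,0,255],[22.5,-31.5,-1,0,0,0,255]]'
python3 - <<'E'
from h import *
print(get_obs()['tool_pos'],get_obs()['contact_force'])
E
```

```text
t: 1.43
tool_pos: [0.5378, -0.0623, 0.2315]
tool_rot: [-3.139, 0.001, 0.001]
contact_force: [1.2, -0.9, 0.2]
opening: 0.0002
[ 0.53778862 -0.06225699  0.23151076] [ 1.2184498  -0.93068418  0.20050295]
```

```bash
python3 -m jog '[[3.2,-4.3,0,0,0,0,255],[3.2,-4.3,0,0,0,0,255],[3.2,-4.3,0,0,0,0,255],[3.2,-4.3,2,0,0,0,255],[3.2,-4.3,4,0,0,0,255],[3.2,-4.3,4,0,0,0,255],[3.2,-4.3,4,0,0,0,255]]'
python3 - <<'E'
from h import *
o=get_obs();print(o['tool_pos'],o['tool_rot'],o['contact_force'])
im=snap('scene','s1'); im2=snap('top','t1')
a=cv2.resize(im[60:260,140:340],(600,600),interpolation=cv2.INTER_CUBIC)
b=cv2.resize(im2[160:290,200:330],(600,600),interpolation=cv2.INTER_CUBIC)
cv2.imwrite('pics/c2.png',cv2.resize(np.hstack([a,b]),(800,400)))
p=o['tool_pos'].copy();p[2]-=.008;print(proj('scene',p))
E
```

```text
t: 2.02
tool_pos: [0.5682, -0.0201, 0.19]
tool_rot: [-3.139, 0.003, 0.007]
contact_force: [0.5, -0.2, -0.2]
opening: -0.0004
[ 0.56817006 -0.02010168  0.18997106] [-3.13924084e+00  2.66576629e-03  7.11978230e-03] [ 0.45564608 -0.22518662 -0.18985227]
(np.float64(246.62086517415543), np.float64(157.08725598365828))
```

View pics/c2.png

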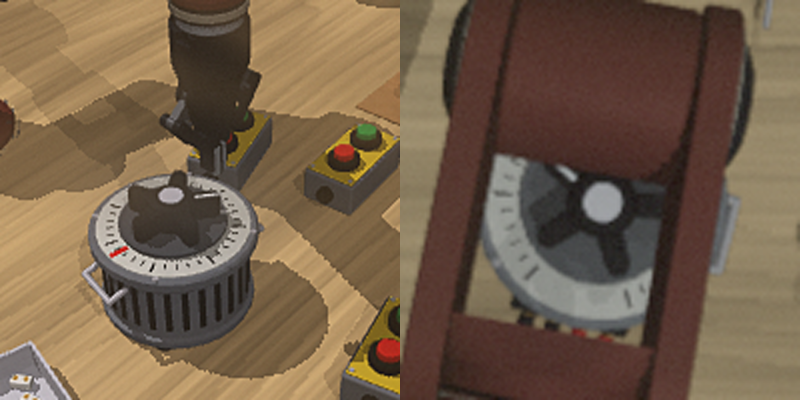

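The shut fingertips hang above the gap on the far side of the wheel, near scene pixel (246,150), and the index is visible just below them. I'll descend carefully.

```bash
python3 -m jog '[[0.1,-0.1,1.5,0,0,0,255],[0.1,-0.1,3,0,0,0,255],[0.1,-0.1,4,0,0,0,255],[0.1,-0.1,4.3,0,0,0,255],[0.1,-0.1,4.3,0,0,0,255]]'
python3 - <<'E'
from h import *
o=get_obs()
im=snap('scene','s2')
p=o['tool_pos'].copy();p[2]-=.008;print(p,proj('scene',p))
cv2.imwrite('pics/c3.png',cv2.resize(im[110:210,180:280],(600,600),interpolation=cv2.INTER_CUBIC))
E
```

```text
t: 2.53
tool_pos: [0.5706, -0.0193, 0.1494]
tool_rot: [-3.14, 0.003, 0.001]
contact_force: [-0.0, -0.1, -0.3]
opening: 0.0002
[ 0.57056286 -0.01925931  0.14138749] (np.float64(248.19861704761664), np.float64(171.79735796875946))
```

View pics/c3.png

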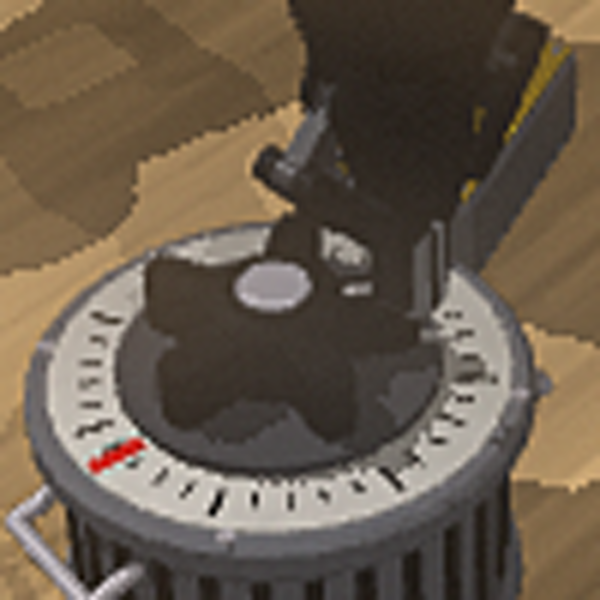

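The near arm hides the lower part of the fingers, and there is no contact force, so the tip is in the gap behind that arm. I'll print the arc waypoints.

Run:
```python
from h import *
f=lambda a:np.array([51.36+5.7*np.cos(np.radians(a)),-3.37-5.7*np.sin(np.radians(a))])
for s in range(-14,150,32):
    print(s,[[round(float(v),1) for v in (f(s+4*k)-f(s))*[1,-1]] for k in range(1,9)], f(s).round(2))
```

```text
-14 [[0.1, 0.4], [0.1, 0.8], [0.2, 1.2], [0.2, 1.6], [0.1, 2.0], [0.1, 2.4], [0.0, 2.8], [-0.1, 3.1]] [56.89 -1.99]
18 [[-0.1, 0.4], [-0.3, 0.7], [-0.5, 1.1], [-0.7, 1.4], [-0.9, 1.7], [-1.2, 2.1], [-1.5, 2.3], [-1.8, 2.6]] [56.78 -5.13]
50 [[-0.3, 0.2], [-0.6, 0.5], [-1.0, 0.7], [-1.3, 0.8], [-1.7, 1.0], [-2.1, 1.1], [-2.5, 1.2], [-2.9, 1.3]] [55.02 -7.74]
82 [[-0.4, 0.0], [-0.8, 0.1], [-1.2, 0.0], [-1.6, -0.0], [-2.0, -0.1], [-2.4, -0.2], [-2.7, -0.3], [-3.1, -0.4]] [52.15 -9.01]
114 [[-0.4, -0.2], [-0.7, -0.4], [-1.0, -0.6], [-1.3, -0.8], [-1.6, -1.1], [-1.9, -1.4], [-2.2, -1.7], [-2.4, -2.0]] [49.04 -8.58]
146 [[-0.2, -0.3], [-0.4, -0.7], [-0.6, -1.1], [-0.7, -1.4], [-0.8, -1.8], [-0.9, -2.2], [-0.9, -2.6], [-1.0, -3.0]] [46.63 -6.56]
```

```bash
python3 -m jog '[[0,0.4,0,0,0,0,255],[0,0.8,0,0,0,0,255],[0,1.2,0,0,0,0,255],[0,1.6,0,0,0,0,255],[0,2.0,0,0,0,0,255],[-0.1,2.4,0,0,0,0,255],[-0.2,2.8,0,0,0,0,255],[-0.3,3.1,0,0,0,0,255]]'
```

```text
t: 3.25
tool_pos: [0.5679, -0.0508, 0.1501]
tool_rot: [-3.14, 0.003, -0.001]
contact_force: [-0.1, 0.3, -0.3]
opening: 0.0
```

Run:
```python
from h import *
im=snap('scene','s3')
cv2.imwrite('pics/c4.png',cv2.resize(im[110:210,180:280],(600,600),interpolation=cv2.INTER_CUBIC))
```

```text
(no output)
```

View pics/c4.png

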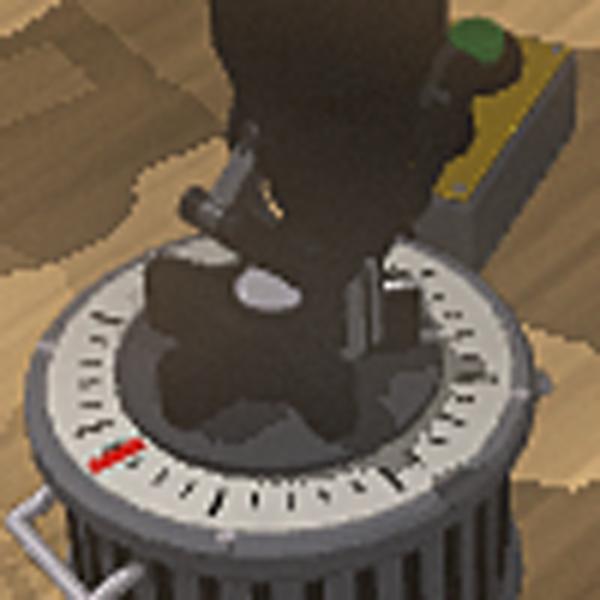

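The wheel hasn't moved: the arms are where they were. The fingertips end near crop (365,352), i.e. px (241,169). I'll solve for the tip height implied along the tool axis.

Run:
```python
from h import *
o=get_obs();p=o['tool_pos'].copy();print(p)
for z in (.12,.13,.142,.15,.16,.17,.18):
    p[2]=z; u,v=proj('scene',p); print(z,u.round(1) if hasattr(u,'round') else u,v,'crop',(u-180)*6,(v-110)*6)
```

```text
[ 0.56773058 -0.05115126  0.15006937]
0.12 237.9 186.04587694306136 crop 347.45343396014283 456.27526165836815
0.13 237.7 182.64772876907065 crop 346.3532806231645 435.8863726144239
0.142 237.5 178.50899988588978 crop 345.01336365705635 411.0539993153387
0.15 237.4 175.71215020862923 crop 344.1078812154677 394.27290125177535
0.16 237.2 172.17280378154925 crop 342.96201482497986 373.0368226892955
0.17 237.0 168.5844309950877 crop 341.8002761092983 351.5065859705262
0.18 236.8 164.9460060890968 crop 340.62233297771013 329.6760365345809
```

Run:
```python
from h import *
L=[]
for n in('s0','s3'):
    im=cv2.imread(f'pics/{n}.png')[130:200,200:270]
    L.append(cv2.resize((np.clip((im/255.)**.5*1.3,0,1)*255).astype(np.uint8),(400,400),interpolation=cv2.INTER_NEAREST))
cv2.imwrite('pics/c5.png',np.hstack(L))
```

```text
(no output)
```

View pics/c5.png

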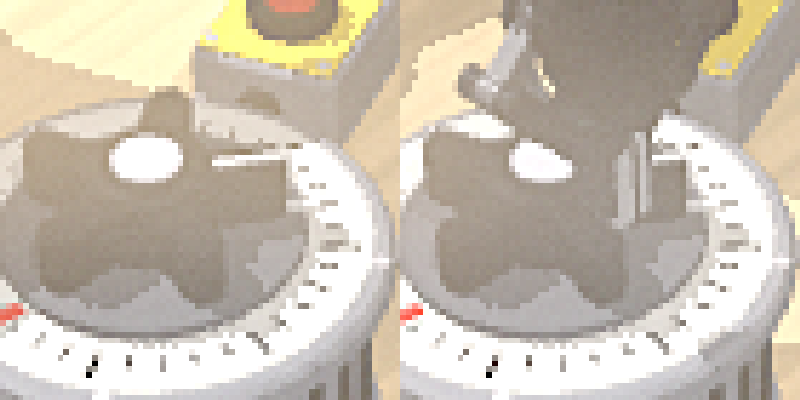

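The wheel hasn't moved and there was no contact force. The tips' lit faces end at about px (239,169), which puts the tip at about z 0.17, above the arms (0.154). So the tips sit roughly 25 mm higher than the stated tool offset gives. I'll go back to mid-gap and lower in small, force-checked steps.

```bash
python3 -m jog '[[0.2,-1,0,0,0,0,255],[0.3,-2,0,0,0,0,255],[0.2,-3.1,0,0,0,0,255],[0.2,-3.1,0,0,0,0,255],[0.2,-3.1,0.5,0,0,0,255],[0.2,-3.1,1,0,0,0,255],[0.2,-3.1,1,0,0,0,255]]'; python3 -m jog '[[0,0,0.3,0,0,0,255],[0,0,0.6,0,0,0,255],[0,0,0.9,0,0,0,255],[0,0,0.9,0,0,0,255]]'
python3 - <<'E'
from h import *
im=snap('scene','s4')
L=[]
for n in('s0','s4'):
    im=cv2.imread(f'pics/{n}.png')[130:200,200:270]
    L.append(cv2.resize((np.clip((im/255.)**.5*1.3,0,1)*255).astype(np.uint8),(400,400),interpolation=cv2.INTER_NEAREST))
cv2.imwrite('pics/c6.png',np.hstack(L))
E
```

```text
t: 3.88
tool_pos: [0.5689, -0.0199, 0.1384]
tool_rot: [-3.14, 0.003, 0.003]
contact_force: [-0.9, -0.1, -0.5]
opening: 0.0001
t: 4.22
tool_pos: [0.5683, -0.0201, 0.1283]
tool_rot: [-3.14, 0.004, 0.006]
contact_force: [0.7, -0.0, -0.7]
opening: 0.0001
```

View pics/c6.png

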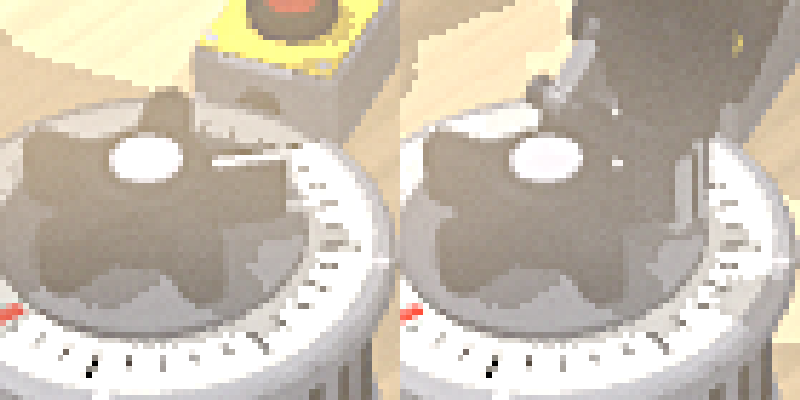

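TCP is at 0.128 with no contact, although the stated tip would already be inside the skirt. The image puts the tip at about z 0.155, i.e. about 27 mm above the TCP. I'll go 18 mm lower in steps.

```bash
python3 -m jog '[[0,0,0.3,0,0,0,255],[0,0,0.6,0,0,0,255],[0,0,0.9,0,0,0,255],[0,0,0.9,0,0,0,255]]'; python3 -m jog '[[0,0,0.3,0,0,0,255],[0,0,0.6,0,0,0,255],[0,0,0.8,0,0,0,255],[0,0,0.8,0,0,0,255]]'
python3 - <<'E'
from h import *
im=snap('scene','s4b')
E
```

```text
t: 4.6
tool_pos: [0.5679, -0.02, 0.1188]
tool_rot: [-3.14, 0.004, 0.007]
contact_force: [-0.7, 0.4, -0.6]
opening: -0.0
t: 4.93
tool_pos: [0.5674, -0.0199, 0.11]
tool_rot: [-3.139, 0.004, 0.009]
contact_force: [-0.6, 0.2, 0.3]
opening: 0.0
```

```bash
python3 -m jog '[[0.1,0.4,0,0,0,0,255],[0.2,0.8,0,0,0,0,255],[0.2,1.2,0,0,0,0,255],[0.2,1.5,0,0,0,0,255],[0.2,1.8,0,0,0,0,255]]'
```

```text
t: 5.4
tool_pos: [0.57, -0.038, 0.1106]
tool_rot: [-3.139, 0.004, 0.006]
contact_force: [0.7, 2.2, -0.6]
opening: 0.0001
```

Run:
```python
from h import *
print(get_obs()['contact_force'],get_obs()['wrist_torque'])
snap('scene','s5')
L=[]
for n in('s4b','s5'):
    im=cv2.imread(f'pics/{n}.png')[130:200,200:270]
    L.append(cv2.resize((np.clip((im/255.)**.5*1.3,0,1)*255).astype(np.uint8),(400,400),interpolation=cv2.INTER_NEAREST))
cv2.imwrite('pics/c7.png',np.hstack(L))
```

```text
[ 0.67403643  2.18734259 -0.58163896] [ 0.36505024 -0.26383627  0.00849855]
```

View pics/c7.png

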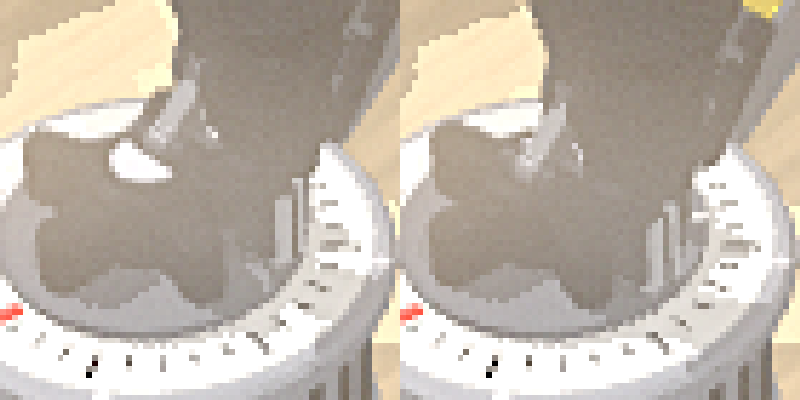

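The left frame is mid-gap; in the right frame the fingers push the arm (2.2 N) and the wheel has begun to turn clockwise. I'll continue round the arc.

```bash
cat > arc.py <<'E'
from h import *
p=get_obs()['tool_pos']; C=np.array([.5136,-.0337]); a0,r=ang(p,C); print('phi',a0,'r',r, get_obs()['contact_force'])
import sys; st=float(sys.argv[1]); n=int(sys.argv[2])
f=lambda a:C+.057*np.array([np.cos(np.radians(a)),-np.sin(np.radians(a))])
print([[round(float(v)*100,2) for v in (f(a0+st*k)-p[:2])*[1,-1]] for k in range(1,n+1)], 'dz',(p[2]-.11)*100)
E
python3 arc.py 4 8
```

```text
phi 4.974786375895215 r 0.05658358436561923 [ 1.88546146  1.36964207 -0.09486376]
[[-0.01, 0.4], [-0.08, 0.79], [-0.19, 1.17], [-0.31, 1.55], [-0.47, 1.92], [-0.65, 2.27], [-0.86, 2.61], [-1.08, 2.94]] dz 0.05366547547919348
```

```bash
python3 -m jog '[[0,0.4,0,0,0,0,255],[-0.1,0.8,0,0,0,0,255],[-0.2,1.2,0,0,0,0,255],[-0.3,1.55,0,0,0,0,255],[-0.5,1.9,0,0,0,0,255],[-0.65,2.3,0,0,0,0,255],[-0.9,2.6,0,0,0,0,255],[-1.1,2.9,0,0,0,0,255]]'; python3 arc.py 4 8
```

```text
t: 6.12
tool_pos: [0.5589, -0.0681, 0.1107]
tool_rot: [-3.14, 0.005, 0.006]
contact_force: [3.1, 2.7, -0.7]
opening: 0.0002
phi 37.259619022602 r 0.056888054888114534 [ 3.10664448  2.65844817 -0.72641085]
[[-0.24, 0.31], [-0.52, 0.6], [-0.81, 0.87], [-1.12, 1.12], [-1.44, 1.35], [-1.79, 1.55], [-2.14, 1.73], [-2.51, 1.89]] dz 0.0740032095696494
```

```bash
python3 -m jog '[[-0.25,0.3,0,0,0,0,255],[-0.5,0.6,0,0,0,0,255],[-0.8,0.9,0,0,0,0,255],[-1.1,1.1,0,0,0,0,255],[-1.45,1.35,0,0,0,0,255],[-1.8,1.55,0,0,0,0,255],[-2.15,1.75,0,0,0,0,255],[-2.5,1.9,0,0,0,0,255]]'; python3 arc.py 4 8
```

```text
t: 6.78
tool_pos: [0.5336, -0.0875, 0.111]
tool_rot: [-3.141, 0.005, 0.005]
contact_force: [2.3, 1.5, 1.2]
opening: -0.0001
phi 69.58244434158634 r 0.05735348708186161 [2.25064275 1.4794325  1.18502912]
[[-0.39, 0.09], [-0.78, 0.19], [-1.17, 0.26], [-1.56, 0.31], [-1.96, 0.32], [-2.36, 0.31], [-2.75, 0.28], [-3.15, 0.21]] dz 0.097979095231919
```

```bash
python3 -m jog '[[-0.4,0.1,0,0,0,0,255],[-0.8,0.2,0,0,0,0,255],[-1.2,0.25,0,0,0,0,255],[-1.55,0.3,0,0,0,0,255],[-1.95,0.3,0,0,0,0,255],[-2.35,0.3,0,0,0,0,255],[-2.75,0.3,0,0,0,0,255],[-3.15,0.2,0,0,0,0,255]]'; python3 arc.py 4 8
```

```text
t: 7.45
tool_pos: [0.5018, -0.0895, 0.1111]
tool_rot: [-3.141, 0.005, 0.004]
contact_force: [4.4, -0.5, 0.6]
opening: -0.0003
phi 101.93397155894796 r 0.05702595826791404 [ 4.39307415 -0.48061854  0.61226676]
[[-0.39, -0.1], [-0.76, -0.22], [-1.13, -0.37], [-1.49, -0.54], [-1.84, -0.74], [-2.17, -0.96], [-2.48, -1.21], [-2.78, -1.47]] dz 0.11493133866479349
```

```bash
python3 -m jog '[[-0.4,-0.1,0,0,0,0,255],[-0.75,-0.2,0,0,0,0,255],[-1.15,-0.35,0,0,0,0,255],[-1.5,-0.55,0,0,0,0,255],[-1.85,-0.75,0,0,0,0,255],[-2.15,-0.95,0,0,0,0,255],[-2.15,-0.95,0,0,0,0,255]]'; python3 -m jog '[[0.4,0.3,0,0,0,0,255],[0.4,0.3,-1,0,0,0,255],[0.4,0.3,-4,0,0,0,255],[0.4,0.3,-7,0,0,0,255],[0.4,0.3,-10,0,0,0,255],[0.4,0.3,-10,0,0,0,255]]'
python3 - <<'E'
from h import *
im=snap('scene','s6')
H,S,V=cv2.split(cv2.cvtColor(im,cv2.COLOR_BGR2HSV))
C=[.5136,-.0337]
# unwrap onto skirt (z=.127) and plate(.1205): for each angle sample brightness along radius
for z,rs in((.127,np.linspace(.0565,.061,6)),(.154,np.linspace(.030,.050,12)),(.1205,np.linspace(.066,.083,8))):
    out=[]
    for a in range(30,150,2):
        P=[proj('scene',(C[0]+r*np.cos(np.radians(a)),C[1]-r*np.sin(np.radians(a)),z)) for r in rs]
        px=np.array([[im[int(round(v)),int(round(u))] for u,v in P]]).astype(int).reshape(-1,3)
        out.append((a,int(px.mean()) if z!=.1205 else int((px[:,2]-px[:,1]).mean())))
    print(z,out)
cv2.imwrite('pics/c8.png',cv2.resize(im[110:230,170:290],(600,600),interpolation=cv2.INTER_CUBIC))
E
```

```text
t: 8.03
tool_pos: [0.4792, -0.0796, 0.111]
tool_rot: [-3.141, 0.004, 0.007]
contact_force: [0.1, -1.4, 0.9]
opening: -0.0003
t: 8.53
tool_pos: [0.4871, -0.0835, 0.219]
tool_rot: [3.139, -0.004, 0.009]
contact_force: [1.6, 0.0, 1.3]
opening: -0.0001
0.127 [(30, 71), (32, 69), (34, 70), (36, 72), (38, 72), (40, 69), (42, 70), (44, 70), (46, 70), (48, 71), (50, 70), (52, 70), (54, 70), (56, 71), (58, 68), (60, 66), (62, 70), (64, 67), (66, 61), (68, 63), (70, 63), (72, 107), (74, 165), (76, 134), (78, 62), (80, 63), (82, 58), (84, 70), (86, 62), (88, 62), (90, 68), (92, 63), (94, 69), (96, 62), (98, 82), (100, 65), (102, 91), (104, 66), (106, 90), (108, 78), (110, 92), (112, 78), (114, 94), (116, 108), (118, 103), (120, 104), (122, 82), (124, 99), (126, 101), (128, 95), (130, 115), (132, 115), (134, 107), (136, 107), (138, 116), (140, 116), (142, 104), (144, 107), (146, 103), (148, 122)]
0.154 [(30, 53), (32, 53), (34, 54), (36, 55), (38, 54), (40, 53), (42, 53), (44, 54), (46, 54), (48, 53), (50, 53), (52, 54), (54, 53), (56, 54), (58, 54), (60, 54), (62, 54), (64, 53), (66, 50), (68, 
[... 314 characters left out ...]
128, 61), (130, 61), (132, 60), (134, 62), (136, 63), (138, 63), (140, 64), (142, 64), (144, 64), (146, 64), (148, 64)]
0.1205 [(30, 5), (32, 6), (34, 5), (36, 5), (38, 6), (40, 6), (42, 4), (44, 5), (46, 6), (48, 5), (50, 5), (52, 5), (54, 5), (56, 6), (58, 5), (60, 5), (62, 5), (64, 5), (66, 5), (68, 5), (70, 5), (72, 6), (74, 5), (76, 5), (78, 6), (80, 6), (82, 6), (84, 5), (86, 6), (88, 5), (90, 6), (92, 5), (94, 2), (96, -2), (98, 125), (100, 169), (102, 139), (104, 5), (106, -6), (108, 4), (110, 6), (112, 6), (114, 6), (116, 7), (118, 7), (120, 6), (122, 7), (124, 7), (126, 7), (128, 6), (130, 8), (132, 8), (134, 8), (136, 7), (138, 7), (140, 8), (142, 8), (144, 8), (146, 8), (148, 8)]
```

View pics/c8.png

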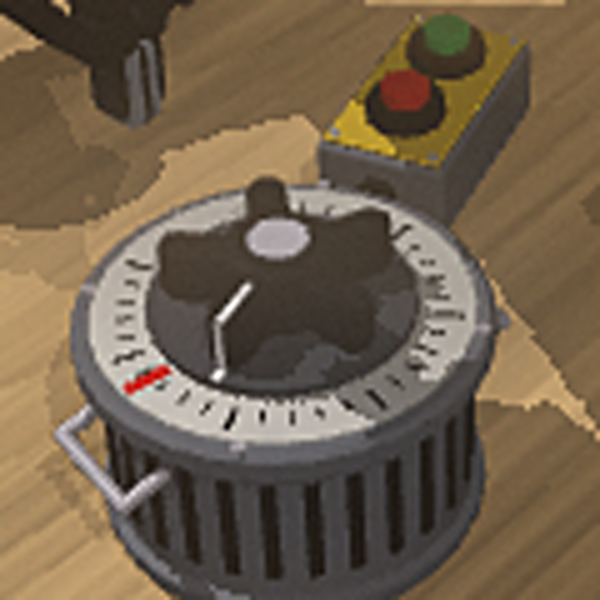

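The index is at 74.6–74.8° and the red line at 100.1°, so 25.4° remain. The finger was at φ=126.9°, so it should end near 150–152°. I'll go back down and push to about 147° first.

```bash
python3 -m jog '[[0,0,3,0,0,0,255],[0,0,6,0,0,0,255],[0,0,8,0,0,0,255],[0,0,9.5,0,0,0,255],[0,0,10.8,0,0,0,255],[0,0,10.8,0,0,0,255]]'; python3 arc.py 4 8
```

```text
t: 9.08
tool_pos: [0.4839, -0.0825, 0.1042]
tool_rot: [-3.14, 0.004, 0.006]
contact_force: [-0.1, -0.1, -0.0]
opening: 0.0001
phi 121.32730714597581 r 0.05709342048174171 [-0.05426333 -0.11875473 -0.03632686]
[[-0.33, -0.23], [-0.64, -0.47], [-0.94, -0.73], [-1.22, -1.01], [-1.48, -1.32], [-1.72, -1.63], [-1.93, -1.97], [-2.12, -2.32]] dz -0.5835701782621037
```

```bash
python3 -m jog '[[-0.3,-0.2,-0.5,0,0,0,255],[-0.65,-0.45,-0.5,0,0,0,255],[-0.95,-0.75,-0.5,0,0,0,255],[-1.2,-1.0,-0.5,0,0,0,255],[-1.5,-1.3,-0.5,0,0,0,255],[-1.75,-1.7,-0.5,0,0,0,255],[-1.75,-1.7,-0.5,0,0,0,255]]'; python3 arc.py 1 6
cat > meas.py <<'E'
from h import *
im=snap('scene','m%d'%int(get_obs()['t']*100)).astype(float)
C=[.5136,-.0337]
def prof(z,rs,red,lo,hi):
    A=np.arange(lo,hi,.5);o=[]
    for a in A:
        P=np.array([proj('scene',(C[0]+r*np.cos(np.radians(a)),C[1]-r*np.sin(np.radians(a)),z)) for r in rs],np.float32)
        px=cv2.remap(im.astype(np.float32),P[None,:,0].copy(),P[None,:,1].copy(),cv2.INTER_LINEAR)[0]
        o.append((px[:,2]-px[:,1]).mean() if red else px.min(1).mean())
    o=np.array(o); k=o.argmax(); w=np.clip(o-o.max()*.6,0,None)*(abs(A-A[k])<5); return (A*w).sum()/w.sum(),o.max()
print('rim',prof(.127,np.linspace(.0565,.061,6),0,60,112),'top',prof(.154,np.linspace(.03,.05,12),0,60,125),'red',prof(.1205,np.linspace(.066,.083,8),1,80,120))
E
python3 meas.py
```

```text
t: 9.67
tool_pos: [0.4664, -0.0648, 0.1101]
tool_rot: [-3.14, 0.003, 0.004]
contact_force: [0.6, -0.8, 0.7]
opening: -0.0001
phi 146.57826838451263 r 0.056525822218671154 [ 0.6176388  -0.78296085  0.73707859]
[[-0.09, -0.06], [-0.15, -0.14], [-0.2, -0.23], [-0.25, -0.31], [-0.3, -0.4], [-0.34, -0.49]] dz 0.009338014152525387
rim (np.float64(96.60813242315274), np.float32(127.39176)) top (np.float64(95.83036454974585), np.float32(137.82104)) red (np.float64(100.31602288544201), np.float32(163.04785))
```

This can be measured with the finger in place. The index is at about 96.2° and the red line at 100.3°, so I'll nudge 4° more.

```bash
python3 -m jog '[[-0.1,-0.05,0,0,0,0,255],[-0.15,-0.15,0,0,0,0,255],[-0.2,-0.25,0,0,0,0,255],[-0.25,-0.33,0,0,0,0,255],[-0.25,-0.33,0,0,0,0,255]]'; python3 arc.py 1 4; python3 meas.py
```

```text
t: 10.13
tool_pos: [0.4637, -0.0614, 0.1098]
tool_rot: [-3.14, 0.003, 0.006]
contact_force: [1.7, -1.2, 0.6]
opening: -0.0
phi 150.93621394915445 r 0.05703265506667613 [ 1.72929173 -1.16263882  0.63120331]
[[-0.04, -0.09], [-0.09, -0.18], [-0.14, -0.27], [-0.18, -0.36]] dz -0.024586278124437422
rim (np.float64(100.36677678061801), np.float32(142.52832)) top (np.float64(100.74124467272752), np.float32(134.92033)) red (np.float64(100.32185717999576), np.float32(162.84473))
```

Aligned: index 100.4–100.7° against red 100.3°. I'll back off, lift and re-check.

```bash
python3 -m jog '[[0.3,0.5,0,0,0,0,255],[0.3,0.7,0,0,0,0,255],[0.3,0.7,-2,0,0,0,255],[0.3,0.7,-5,0,0,0,255],[0.3,0.7,-9,0,0,0,255],[0.3,0.7,-11,0,0,0,255],[0.3,0.7,-11,0,0,0,255]]'; python3 meas.py
python3 - <<'E'
from h import *
p=get_obs()['tool_pos'];print(p)
# green button top: tri using top-most blob pixels
s=cv2.imread('pics/s0.png')
for uv in ((322.9,124.4),(323.5,123)): print(tri({'top':(122.9,211.3),'scene':uv}))
E
```

```text
t: 10.77
tool_pos: [0.4699, -0.0695, 0.226]
tool_rot: [3.141, -0.003, 0.008]
contact_force: [0.9, -0.5, 0.9]
opening: -0.0003
rim (np.float64(100.35983264422595), np.float32(142.36394)) top (np.float64(100.8594902314326), np.float32(197.49275)) red (np.float64(100.30477926274706), np.float32(160.31592))
[ 0.4686367  -0.06910681  0.22287104]
(array([0.54347035, 0.31616741, 0.07267123]), array([7.25441827e-06]))
(array([0.54424895, 0.31509645, 0.07790787]), array([1.876083e-05]))
```

The wheel holds: rim 100.36° against red 100.30°. Next is the start button at about (0.543,0.317), top at about 0.070–0.075.

```bash
python3 -m jog '[[7.4,-38.6,0,0,0,0,255],[7.4,-38.6,0,0,0,0,255],[7.4,-38.6,0,0,0,0,255],[7.4,-38.6,0,0,0,0,255],[7.4,-38.6,0,0,0,0,255],[7.4,-38.6,0,0,0,0,255],[7.4,-38.6,0,0,0,0,255],[7.4,-38.6,0,0,0,0,255]]'
```

```text
t: 11.48
tool_pos: [0.5307, 0.2601, 0.22]
tool_rot: [3.141, -0.003, -0.005]
contact_force: [-0.7, -0.7, -0.4]
opening: 0.0001
```

```bash
python3 -m jog '[[1.2,-5.7,0,0,0,0,255],[1.2,-5.7,0,0,0,0,255],[1.2,-5.7,0,0,0,0,255],[1.2,-5.7,3,0,0,0,255],[1.2,-5.7,6,0,0,0,255],[1.2,-5.7,9,0,0,0,255],[1.2,-5.7,11.5,0,0,0,255],[1.2,-5.7,11.5,0,0,0,255]]'
python3 - <<'E'
from h import *
p=get_obs()['tool_pos'];print(p)
im=snap('scene','s9')
cv2.imwrite('pics/c9.png',cv2.resize(im[60:180,250:370],(600,600),interpolation=cv2.INTER_CUBIC))
E
```

```text
t: 12.15
tool_pos: [0.537, 0.3136, 0.096]
tool_rot: [3.135, -0.004, -0.027]
contact_force: [-0.9, 0.2, -1.2]
opening: -0.0001
[0.53695772 0.3136065  0.09596028]
```

View pics/c9.png

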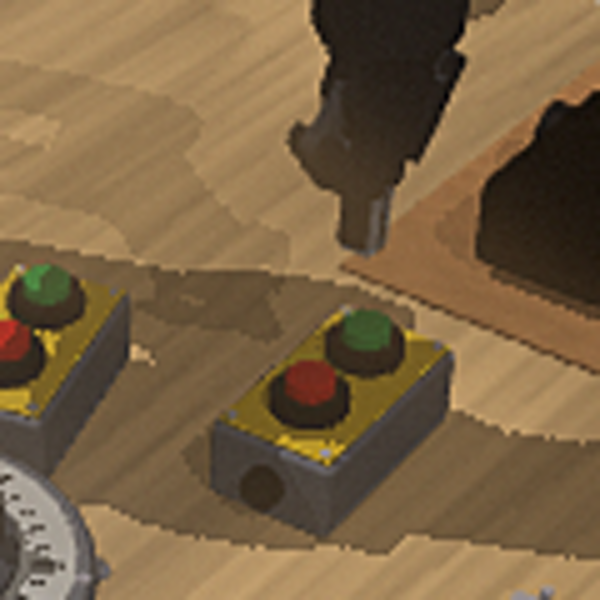

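The fingertips at px (323,110) hang straight above station A's green button at px (323,125), about 45–50 mm up. I'll lower in stages and watch the force.

```bash
python3 -m jog '[[0.6,-0.3,0,0,0,0,255],[0.6,-0.3,0,0,0,0,255],[0.6,-0.3,1.5,0,0,0,255],[0.6,-0.3,3,0,0,0,255],[0.6,-0.3,4,0,0,0,255],[0.6,-0.3,4,0,0,0,255]]'; python3 -m jog '[[0,0,0.2,0,0,0,255],[0,0,0.4,0,0,0,255],[0,0,0.6,0,0,0,255],[0,0,0.6,0,0,0,255]]'
```

```text
t: 12.7
tool_pos: [0.5419, 0.3163, 0.0555]
tool_rot: [3.134, -0.004, -0.029]
contact_force: [-0.1, -1.8, -0.3]
opening: 0.0001
t: 13.03
tool_pos: [0.5418, 0.3163, 0.0494]
tool_rot: [3.134, -0.004, -0.029]
contact_force: [0.2, -0.1, 0.0]
opening: -0.0002
```

```bash
python3 -m jog '[[0,0,0.15,0,0,0,255],[0,0,0.3,0,0,0,255],[0,0,0.3,0,0,0,255]]'; python3 -m jog '[[0,0,0.15,0,0,0,255],[0,0,0.3,0,0,0,255],[0,0,0.3,0,0,0,255]]'
```

```text
t: 13.28
tool_pos: [0.5423, 0.3165, 0.047]
tool_rot: [3.135, -0.004, -0.027]
contact_force: [-0.4, 0.4, 2.0]
opening: -0.0005
t: 13.53
tool_pos: [0.5424, 0.3166, 0.0442]
tool_rot: [3.135, -0.004, -0.026]
contact_force: [-0.8, -1.0, 3.4]
opening: 0.0
```

```bash
python3 -m jog '[[0,0,0.15,0,0,0,255],[0,0,0.3,0,0,0,255],[0,0,0.3,0,0,0,255]]'; python3 -m jog '[[0,0,0.1,0,0,0,255],[0,0,0.2,0,0,0,255],[0,0,0.2,0,0,0,255]]'
```

```text
t: 13.78
tool_pos: [0.5425, 0.3166, 0.0424]
tool_rot: [3.135, -0.004, -0.026]
contact_force: [-2.7, -2.0, 9.0]
opening: 0.0003
t: 14.03
tool_pos: [0.5425, 0.3166, 0.0423]
tool_rot: [3.134, -0.004, -0.027]
contact_force: [-6.1, -2.7, 12.6]
opening: 0.0003
```

It bottomed out at TCP 0.0423 with 12.6 N. The 2.0 N and 3.4 N readings fit a 5 N at 6 mm spring, so this is full travel. I'll let go and retreat.

```bash
python3 -m jog '[[0,0,-1,0,0,0,255],[0,0,-3,0,0,0,255],[0,0,-7,0,0,0,255],[0,0,-11,0,0,0,255],[0,0,-15,0,0,0,255],[0,0,-15,0,0,0,255],[0,0,-15,0,0,0,255]]'; python3 meas.py
python3 - <<'E'
from h import *
a=cv2.imread('pics/s0.png')
im=snap('scene','end')
H,S,V=cv2.split(cv2.cvtColor(im,cv2.COLOR_BGR2HSV))
for m in(((H<8)|(H>172))&(S>130)&(V>70),(H>45)&(H<85)&(S>100)&(V>50)):
    n,l,st,c=cv2.connectedComponentsWithStats(m.astype(np.uint8))
    print([(c[i].round(1).tolist(),int(st[i,4])) for i in range(1,n) if st[i,4]>20 and c[i][1]>90 and c[i][0]>170])
# moved objects? tray / screwdriver / thermostat regions
for n,(x0,y0,x1,y1) in dict(tray=(105,230,200,325),drv=(230,265,318,350),therm=(340,172,372,202)).items():
    print(n,cv2.absdiff(a,im)[y0:y1,x0:x1].mean())
E
```

```text
t: 14.62
tool_pos: [0.5472, 0.3186, 0.1965]
tool_rot: [3.138, -0.004, -0.016]
contact_force: [0.4, -0.0, 0.5]
opening: -0.0
rim (np.float64(100.41324440117322), np.float32(135.67041)) top (np.float64(100.85702422436866), np.float32(188.74316)) red (np.float64(100.31244121023583), np.float32(153.17358))
[([250.5, 127.6], 66), ([311.5, 136.0], 71), ([198.9, 185.4], 24), ([334.2, 234.9], 129)]
[([344.1, 217.1], 117)]
tray 27.522548476454293
drv 5.765106951871657
therm 18.615972222222222
```

Wheel and stop are fine. The tray and thermostat differences are probably shadows, so I'll check them by template matching, plus the green button's position.

Run:
```python
from h import *
def match(a,b,box):
    x0,y0,x1,y1=box; r=cv2.matchTemplate(b[y0-12:y1+12,x0-12:x1+12],a[y0:y1,x0:x1],cv2.TM_CCOEFF_NORMED)
    _,v,_,p=cv2.minMaxLoc(r); return (p[0]-12,p[1]-12),round(v,2)
g=lambda f:cv2.imread(f'pics/{f}.png')
snap('top','tend')
for n,b in dict(tray=(112,238,195,318),drv=(235,268,313,346),therm=(346,176,368,200)).items(): print('scene',n,match(g('s0'),g('end'),b))
for n,b in dict(tray=(333,178,396,262),drv=(312,86,338,172),therm=(162,132,184,154)).items(): print('top',n,match(g('t0'),g('tend'),b))
for n in('s0','end'):
    H,S,V=cv2.split(cv2.cvtColor(g(n),cv2.COLOR_BGR2HSV)); m=((H>45)&(H<90)&(S>50)&(V>25)).astype(np.uint8)[105:140,305:340]
    _,_,st,c=cv2.connectedComponentsWithStats(m); i=1+st[1:,4].argmax(); print(n,c[i]+[305,105],st[i])
```

```text
scene tray ((0, 0), 0.59)
scene drv ((0, 0), 1.0)
scene therm ((0, 0), 0.82)
top tray ((0, 0), 0.76)
top drv ((0, 0), 1.0)
top therm ((0, 0), 0.71)
s0 [322.90697674 124.41860465] [14 17  9  6 43]
end [326.75 125.25] [21 19  2  3  4]
```

The loose items haven't shifted (offset 0,0 in both views). The green button is shaded or hidden by the arm, so I'll move aside and check once more.

```bash
python3 -m jog '[[-6,10,-4,0,0,0,255],[-10,20,-6,0,0,0,255],[-10,20,-6,0,0,0,255],[-10,20,-6,0,0,0,255],[-10,20,-6,0,0,0,255],[-10,20,-6,0,0,0,255],[-10,20,-6,0,0,0,255],[-10,20,-6,0,0,0,255]]'
python3 - <<'E'
from h import *
a=cv2.imread('pics/s0.png')
b=snap('scene','end2')
for im in(a,b):
    H,S,V=cv2.split(cv2.cvtColor(im,cv2.COLOR_BGR2HSV)); m=((H>45)&(H<90)&(S>50)&(V>25)).astype(np.uint8)[105:140,305:340]
    _,_,st,c=cv2.connectedComponentsWithStats(m); i=1+st[1:,4].argmax(); print(c[i]+[305,105],st[i])
E
python3 meas.py
```

```text
t: 15.43
tool_pos: [0.4441, 0.1172, 0.2521]
tool_rot: [3.133, -0.007, -0.035]
contact_force: [-0.5, -0.6, -0.3]
opening: 0.0001
[322.90697674 124.41860465] [14 17  9  6 43]
[322.91111111 124.53333333] [14 17  9  6 45]
rim (np.float64(100.3702544823065), np.float32(135.89275)) top (np.float64(100.8543863860534), np.float32(189.38818)) red (np.float64(100.32311379274071), np.float32(154.2561))
```

The green button is out again, at the same pixels as before, and the index is still on the red line. Handing in.

```bash
python3 -c "
from station import finish_job
print(finish_job())"
```

```text
the job is handed in; nothing more can be done
None
```

I set the wheel to the red line, pressed the green start button once and let it go, then handed the job in at about 15.5 s of the 61 s. No verdict is reported.

- **Wheel:** I pushed one arm about 150° clockwise with the shut fingertips, with force readings of at most about 4.4 N. In the last check the index was at 100.4° at the rim and 100.85° along the arm top, against 100.3° for the red line. That is about 0.6 mm off at the rim at worst, and the limit is 4 mm.
- **Start button:** I pressed the one on the leftmost station until it stopped moving, at 12.6 N. Afterwards it showed at the same pixels as at the start, so it is out again.
- **Stop button and loose items:** The fingers stayed clear of the stop button, and its pixels did not change. The tray, thermostat and screwdriver showed no shift in either view. The match was perfect for the screwdriver. It was weaker for the tray (0.59 and 0.76) and the thermostat (0.71 and 0.82), which I put down to the arm's shadow.

**What disagreed:** the shut fingertips stood about 27 mm higher than the stated tool offset gives. My first sweep therefore passed over the wheel without touching it. I worked the height out from the images and force readings and used that for the rest.

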